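# Clear the jar off the lock box and unlock it

## Task

The grey lock box on the sideboard cannot be unlocked because a storage jar is standing on its keyhole. Lift the jar off and set it down gently, upright and wholly on the round cork mat; then take the key from its wooden block, push it fully into the lock in the box's lid and turn it clockwise until it stops. Leave the key in the lock, keep the jar upright all the while, and do not disturb the big jar, the mug or the spoon.

Things in the scene. Friction and masses are not known exactly. Their poses are not given: they have to be found in the camera images.
- jar: small filled glass jar, its wooden lid fixed on, standing on the lock box over the keyhole. Body 66 mm across, 85 mm high; lid 62 mm across, 12 mm thick; above it an upright round knob 28 mm across, 34 mm high; 131 mm high in all, about 0.4 kg. Origin at the centre of its underside, z up
- jar_knob (a point): the place to grip the jar: on its axis in the upper half of the knob, 119 mm above its underside and 22 mm above its lid
- mat: round cork mat lying flat, fixed, 140 mm across and 5 mm thick; it lies to the left or the right of the box. Origin at the centre of its underside
- lockbox: grey steel lock box, fixed, 160 mm (its x) by 200 mm (its y) and 75 mm high, the lid 164 by 204 mm. A thin carrying bar 90 mm long lies along its y at x = +60 mm, standing 10 mm above the lid. Origin at the centre of its underside
- keyhole (a point): centre of the keyhole's mouth, level with the lid's top (75 mm above the table, at x = -30 mm of the box, y = 0); axes as the box. The lock is a round brass plug, 33 mm across, flush with the lid; its slot (14 by 7 mm, 26 mm deep, mouth widened by 2 mm on every side) has its long side along the box's x when the lock is at 0
- lock (a joint): turning of the lock plug with its slot, rad: 0 locked (as at the start), grows clockwise as seen from above, stops at 1.25 (unlocked). Stays where it is left; the key has about 0.17 rad of play in the slot
- key: key with a big black head, upright in the wooden block. Origin on its axis at the underside of its steel collar (20 mm across); z up. Below it a flat blade 12 mm wide (x), 5 mm thick (y), 22 mm long, its last 3 mm 9 by 3.5 mm; the head, 11 to 47 mm above the origin, is 32 mm wide (x), 10 mm thick (y). Fully in, the collar rests on the lock. A half turn about z makes no difference
- key_head (a point): centre of the key's head, 29 mm above the key's origin: the place to grip, across the 10 mm thickness (along the key's y)
- keyblock: light wooden block that holds the key, fixed, 60 mm (x) by 50 mm (y) and 35 mm high, on the other side of the box from the mat. The key stands in a 15 by 8 mm slot in its middle, long side along x, 28 mm deep; the collar rests on the top. Origin at the centre of its underside
- big_jar: bystander: big glass jar with a wooden lid, 100 mm across, 156 mm high, on the table beyond the box. Origin at the centre of its underside
- mug: bystander: white mug, 80 mm across, 85 mm high, beyond the box. Origin at the centre of its underside
- spoon: bystander: wooden spoon 220 mm long lying on the table, beyond the box to its left. Origin on its underside

How it is judged:
By the outcome, as a careful person would: the job done as asked, in the order asked, and still so for the second after the job is handed in, with the robot touching nothing.
It also fails if it takes over 72 s, if anything falls off the work surface, if the arm or the gripper's body presses on something with over 40 N, if the wrist force passes 120 N, or if a joint passes its speed limit or range.

## Robot

A 7-joint arm with a two-finger parallel gripper is mounted at the origin on the work surface. World frame = base frame: x ahead of the robot, y to its left, z up, the work surface at z = 0. Lengths are in m, angles in rad, forces in N, time in s.
With the tool pointing down it reaches from about 0.425 to 0.95 m from the base axis. Payload 4.7 kg.
Tool frame: the origin (TCP) lies midway between the tips of the shut fingers; the grasp point (between the pads) lies 19 mm behind it; z points along the fingers, y is the line along which they close (so a half turn about z gives the same grasp; the last joint's range is limited). The gripper opens to 85 mm and grips with 20 to 120 N. Pads are 22 mm wide; open, the fingers measure 114 mm over their backs; the gripper's body (76 mm by 85 mm) begins 54 mm behind the grasp point. The pads swing forward as they close: fully open they stand 13 mm farther back than shut.
Start: joints at [-0.029, 0.469, -0.049, 1.532, 0.024, 1.141, -0.082], TCP at [0.675, 0, 0.231] pointing down, gripper open.
Joint ranges: [-2.59, 2.59], [-0.33, 1.99], [-1.39, 1.29], [0.1, 2.45], [-1.04, 4.18], [0.21, 1.99], [-2.66, 2.66]. Speed limits (rad/s): [2.57, 2.57, 3.14, 3.14, 3.14, 3.14, 3.14].

## Interface

Orientations are given as a unit quaternion [x, y, z, w].
In Python, from cell import status, snapshot, workorder gives the robot as it stands. The module is installed in compiled form; this text tells all that it offers.
- The arm moves only by the tool carry_out, never from a script. Its argument "motion" is a list of rows, each a list of 3 entries, a list of its own where there are three numbers: the shift along the tool's x, y, z as a fraction of full scale, then the turn about the tool's z as a fraction of full scale, then the closure, from -1 (fully open) to 1 (shut). A call has 1 to 10 rows; each row shifts and turns the commanded pose from where the row before left it, along the tool's axes as they then stand; what a row does not reach is not made up. Full scale, the value 1, is 0.5 m for a shift and 180 degrees for a turn. A row lasts 1/8 s, in which the tool goes at most 62.5 mm and 10.7 degrees, less where a joint would pass 70% of its speed; a pose out of reach is approached as far as the arm can. A call with a number of a shift or a turn outside -1 to 1 is refused whole. A call with a gripper value outside its range is refused whole. The fingers move at their own pace and stop on an object; "newtons" is the grip in N (left out, the last holds). Time passes only in rows, so rows that do not move let the fingers close. It gives the time, the measured TCP pose, the force, the opening and the grip force at its end, in the units of the state.
- status.get_state(): the state, without advancing time (a new reading comes with each control period).
- snapshot(name): name is "scene" or "side" or "wrist"; returns a dict with "image" (400x640x3 uint8, blue, green, red), "camera_matrix" (3x3 intrinsics, pixels), "eye" and "rotation" of the camera in the world; the wrist camera has in their place "mount" (4x4, takes a point from camera to tool coordinates, whose origin is the TCP and whose axes are the flange's). Camera axes: x right, y up, looking along -z (the intrinsics and any distortion apply to the point x, -y, -z); pixel columns grow to the right and rows downward; lengths in m; the calibration is good to about 2 mm. The wrist camera is an equidistant fisheye: a pixel r from the principal point sees the ray r / f radians off the axis. A picture is of the moment at which its call begins: read the wrist's pose just before it. There is no depth.
- workorder.finish_job(): hands the job in; it is judged then, once.
The state is a dict: "t": time; "joint_pos": joint angles; "joint_velocities": joint speeds; "joint_efforts": joint torques, N m; "tool_pos": TCP position; "ee_rot": TCP orientation; "contact_force": force on the tool from outside, world axes, zero at the start; "moment": the same for the moment, N m; "opening": opening from 0.0 (shut) to 1.0 (fully open); "grasp_force": force on a finger pad.
Only numpy, scipy, OpenCV 4.12 (cv2) and the standard library are available. Lean on these libraries where they do the work, as an engineer would, in place of code of your own. Each camera call takes 0.05 s, during which the arm holds its last target. There are 200 camera calls.

## Working session

There is one attempt and no reset: what is moved stays moved. The work goes in short steps, Python scripts to look and compute and a tool call to move; the robot and the scene stay as the last step left them, time stands still between calls to the robot, and variables do not carry over. Pictures are saved under pics/ and viewed, at most 11 in all, crops included, and the job is handed in when it is done.

Besides the shell and the picture viewer there is one more tool, called after ">>>" by a JSON object that holds its "op" and its "data". carry_out: Moves the arm, as the interface text tells. Its arguments: {"type":"object","properties":{"motion":{"type":"array"},"newtons":{"type":"number"}},"required":["motion"]}

```bash
mkdir -p pics
cat > h.py <<'E'
import numpy as np, cv2, pickle
from scipy.spatial.transform import Rotation as R
from cell import status, snapshot, workorder
def snap(n,fn):
    s=status.get_state(); d=snapshot(n); d['s']=s; cv2.imwrite(f'pics/{fn}.png',d['image']); pickle.dump(d,open(f'pics/{fn}.pkl','wb')); return d
def load(fn): return pickle.load(open(f'pics/{fn}.pkl','rb'))
def ray(d,u,v):
    K=d['camera_matrix']
    x=(u-K[0,2])/K[0,0]; y=(v-K[1,2])/K[1,1]
    if 'mount' in d:
        r=np.hypot(x,y); k=np.sin(r)/r if r>1e-9 else 1.
        c=np.array([x*k,-y*k,-np.cos(r)])
        M=d['mount']; Rt=R.from_quat(d['s']['ee_rot']).as_matrix()
        o=np.array(d['s']['tool_pos'])+Rt@M[:3,3]; w=Rt@M[:3,:3]@c
    else:
        o=np.array(d['eye']); w=np.array(d['rotation'])@np.array([x,-y,-1.])
    return o,w/np.linalg.norm(w)
def onz(d,u,v,z):
    o,w=ray(d,u,v); return o+w*(z-o[2])/w[2]
def tri(*obs):  # (d,u,v)...
    A=np.zeros((3,3));b=np.zeros(3);L=[]
    for q in obs:
        o,w=ray(*q); P=np.eye(3)-np.outer(w,w); A+=P;b+=P@o;L.append((o,P))
    p=np.linalg.solve(A,b); return p,[np.linalg.norm(P@(p-o)) for o,P in L]
E
python3 - <<'E'
from h import *
for n in ('scene','side','wrist'):
    d=snap(n,n+'0'); print(n,{k:(np.round(v,3).tolist()) for k,v in d.items() if k not in('image','s')})
print(d['s'])
E
```

```text
scene {'camera_matrix': [[381.48, 0.0, 315.478], [0.0, 381.48, 195.988], [0.0, 0.0, 1.0]], 'eye': [1.22, -0.358, 0.883], 'rotation': [0.325, 0.183, 0.466, 0.803]}
side {'camera_matrix': [[426.587, 0.0, 321.763], [0.0, 426.587, 200.899], [0.0, 0.0, 1.0]], 'eye': [0.326, 0.748, 0.617], 'rotation': [-0.083, 0.476, 0.862, -0.152]}
wrist {'camera_matrix': [[309.707, 0.0, 315.625], [0.0, 309.707, 200.717], [0.0, 0.0, 1.0]], 'mount': [[0.0, 0.955, 0.295, 0.076], [1.0, -0.0, 0.001, 0.001], [0.001, 0.295, -0.955, -0.142], [0.0, 0.0, 0.0, 1.0]]}
{'t': 0.1, 'joint_pos': array([-0.0288916 ,  0.46939914, -0.04858398,  1.53355933,  0.02407225,
        1.1410289 , -0.08228779]), 'joint_velocities': array([-0.00028664, -0.00051757, -0.00045671, -0.00287488,  0.00016047,
       -0.00032052,  0.00306179]), 'joint_efforts': array([ 5.33060393e-04, -5.11518788e+01, -4.69155551e-02, -2.38390929e+01,
        1.07741368e-02,  4.46335340e-03,  2.13932526e-05]), 'tool_pos': array([6.74472908e-01, 8.86438771e-06, 2.30346887e-01]), 'ee_rot': array([ 7.07102562e-01,  7.07110421e-01, -6.55280017e-04, -6.24550271e-04]), 'contact_force': array([ 0.40881912, -0.60159779,  0.08149815]), 'moment': array([-0.00369384, -0.04469016,  0.00834647]), 'grasp_force': 0.0, 'opening': 1.0027661986519807}
```

View pics/scene0.png

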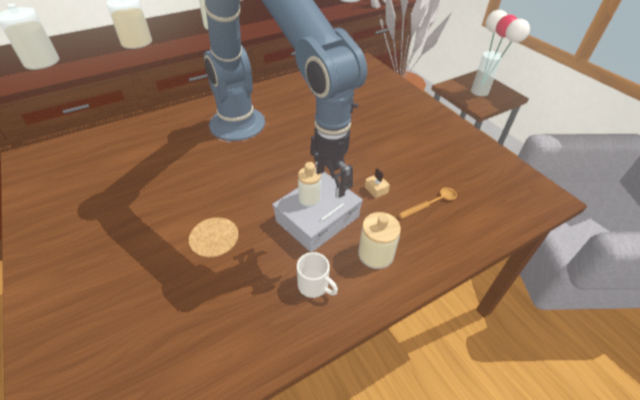

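View pics/side0.png

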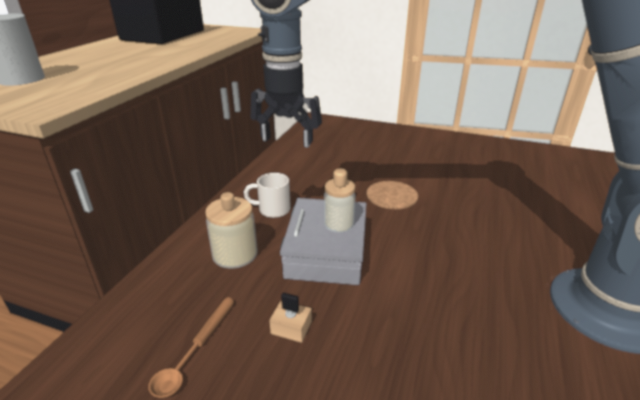

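View pics/wrist0.png

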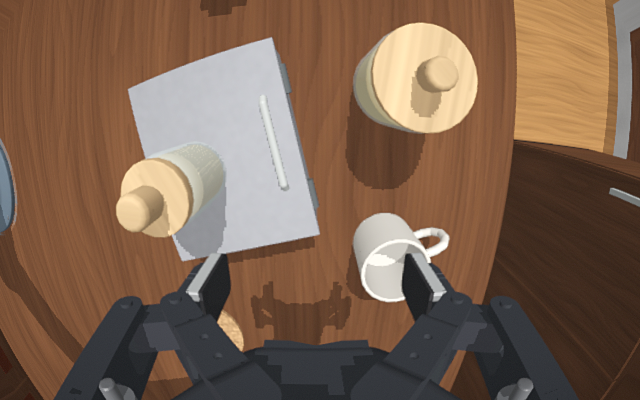

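The scene view shows the jar knob at (310,168), mat (214,237), key head (379,176) and block (377,186). The side view shows the knob at (340,173), key head (290,302), block (291,321) and mat (392,194). The wrist view shows the lid corners at (129,90), (272,38), (319,234) and (183,261), and the knob at (139,210).

Run:
```python
from h import *
S,D,W=load('scene0'),load('side0'),load('wrist0')
print('knob top',tri((S,310,166),(D,340,173)),tri((S,310,166),(D,340,173),(W,133,213)))
print('keyhead',tri((S,379,176),(D,290,302)))
print('box corners'); 
c=np.array([onz(W,*p,.075) for p in((129,90),(272,38),(319,234),(183,261))]);print(c.round(3));
print(np.linalg.norm(c-np.roll(c,-1,0),axis=1),c.mean(0))
print('box corner height tri', tri((S,361,208),(W,272,38)),tri((S,313,241),(W,319,234)))
for n,d,roi in(('scene',S,(180,210,250,265)),('side',D,(360,175,425,215))):
    x0,y0,x1,y1=roi; h=cv2.cvtColor(d['image'][y0:y1,x0:x1],cv2.COLOR_BGR2HSV)
    m=(h[...,2]>125).astype(np.uint8)
    k=max(cv2.findContours(m,0,1)[0],key=cv2.contourArea); e=cv2.fitEllipse(cv2.convexHull(k)); u,v=e[0][0]+x0,e[0][1]+y0
    print(n,e,(u,v),onz(d,u,v,.005)); globals()['m'+n]=(d,u,v)
    q=np.array([onz(d,p[0][0]+x0,p[0][1]+y0,.005)[:2] for p in cv2.convexHull(k)]); print(cv2.minEnclosingCircle(q.astype(np.float32)))
print('mat tri',tri(mscene,mside))
a=cv2.resize(S['image'][155:205,345:405],None,fx=6,fy=6,interpolation=2);b=cv2.resize(D['image'][280:350,255:325],None,fx=6,fy=6,interpolation=2)
a=cv2.copyMakeBorder(a,0,120,0,0,0);cv2.imwrite('pics/key.png',np.hstack([a,b]))
```

```text
Traceback (most recent call last):
  File "h.py", line 23, in tri
    o,w=ray(*q); P=np.eye(3)-np.outer(w,w); A+=P;b+=P@o;L.append((o,P))
        ~~~^^^^
  File "h.py", line 16, in ray
    o=np.array(d['eye']); w=np.array(d['rotation'])@np.array([x,-y,-1.])
                            ~~~~~~~~~~~~~~~~~~~~~~~^~~~~~~~~~~~~~~~~~~~~
ValueError: matmul: Input operand 1 has a mismatch in its core dimension 0, with gufunc signature (n?,k),(k,m?)->(n?,m?) (size 3 is different from 4)
```

Rotation is a quaternion.

```bash
sed -i "s/w=np.array(d\['rotation'\])@/w=R.from_quat(d['rotation']).as_matrix()@/" h.py
python3 - <<'E'
from h import *
S,D,W=load('scene0'),load('side0'),load('wrist0')
print('knob top',tri((S,310,166),(D,340,173)),tri((S,310,166),(D,340,173),(W,133,213)))
print('keyhead',tri((S,379,176),(D,290,302)))
print('box corners'); 
c=np.array([onz(W,*p,.075) for p in((129,90),(272,38),(319,234),(183,261))]);print(c.round(3));
print(np.linalg.norm(c-np.roll(c,-1,0),axis=1),c.mean(0))
print('box corner height tri', tri((S,361,208),(W,272,38)),tri((S,313,241),(W,319,234)))
for n,d,roi in(('scene',S,(180,210,250,265)),('side',D,(360,175,425,215))):
    x0,y0,x1,y1=roi; h=cv2.cvtColor(d['image'][y0:y1,x0:x1],cv2.COLOR_BGR2HSV)
    m=(h[...,2]>125).astype(np.uint8)
    k=max(cv2.findContours(m,0,1)[0],key=cv2.contourArea); e=cv2.fitEllipse(cv2.convexHull(k)); u,v=e[0][0]+x0,e[0][1]+y0
    print(n,e,(u,v),onz(d,u,v,.005)); globals()['m'+n]=(d,u,v)
    q=np.array([onz(d,p[0][0]+x0,p[0][1]+y0,.005)[:2] for p in cv2.convexHull(k)]); print(cv2.minEnclosingCircle(q.astype(np.float32)))
print('mat tri',tri(mscene,mside))
a=cv2.resize(S['image'][155:205,345:405],None,fx=6,fy=6,interpolation=2);b=cv2.resize(D['image'][280:350,255:325],None,fx=6,fy=6,interpolation=2)
a=cv2.copyMakeBorder(a,0,120,0,0,0);cv2.imwrite('pics/key.png',np.hstack([a,b]))
E
```

```text
knob top (array([0.5529744 , 0.0156368 , 0.20141765]), [np.float64(0.0008033854229658839), np.float64(0.00080338542296576)]) (array([0.55314661, 0.01501308, 0.20161274]), [np.float64(0.001144210646365231), np.float64(0.0006692707467586727), np.float64(0.0007459763063227526)])
keyhead (array([0.56479184, 0.25699498, 0.06311284]), [np.float64(0.0013284502753026129), np.float64(0.0013284502753027078)])
box corners
[[ 0.474  0.108  0.075]
 [ 0.633  0.145  0.075]
 [ 0.678 -0.053  0.075]
 [ 0.52  -0.09   0.075]]
[0.16296702 0.20290462 0.16241275 0.20279803] [0.57628244 0.02765428 0.075     ]
box corner height tri (array([0.62498653, 0.15496254, 0.02615048]), [np.float64(0.002006875489833206), np.float64(0.002006875489833165)]) (array([ 0.68186   , -0.0525371 ,  0.06639152]), [np.float64(0.005191592332536864), np.float64(0.005191592332537115)])
scene ((34.365882873535156, 20.45423126220703), (79.453125, 80.54793548583984), 104.476806640625) (214.36588287353516, 230.45423126220703) [ 0.47091903 -0.25865388  0.005     ]
((0.47652921080589294, -0.27725091576576233), 0.14148755371570587)
side ((31.825830459594727, 19.507509231567383), (28.54766273498535, 51.8688850402832), 95.34815979003906) (391.8258304595947, 194.50750923156738) [ 0.48730923 -0.2629973   0.005     ]
((0.48753297328948975, -0.26633429527282715), 0.07679706066846848)
mat tri (array([ 0.48271576, -0.2576268 ,  0.01220144]), [np.float64(0.004810784593870075), np.float64(0.00481078459387005)])
```

View pics/key.png

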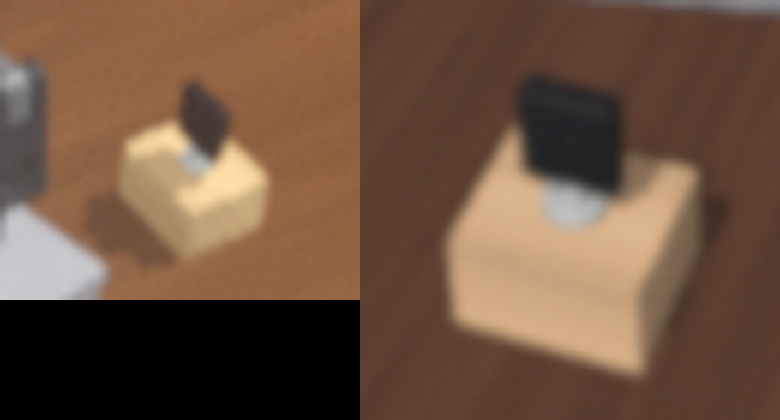

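The crops show the black key head over a steel collar on the block in both views. I'll look with the wrist camera over the mat, the jar and the key.

>>> {"op": "carry_out", "data": {"motion": [[[-0.094, -0.044, -0.02], 0, -1], [[-0.094, -0.044, -0.02], 0, -1], [[-0.094, -0.044, -0.02], 0, -1], [[-0.094, -0.044, -0.02], 0, -1], [[-0.094, -0.044, -0.02], 0, -1], [[-0.094, -0.044, -0.02], 0, -1], [[-0.094, -0.044, -0.02], 0, -1], [[0, 0, 0], 0, -1], [[0, 0, 0], 0, -1]]}}

```text
t: 1.27
tool_pos: [0.5211, -0.3283, 0.3009]
ee_rot: [0.707, 0.707, 0.0, -0.0]
contact_force: [-0.1, 0.5, -1.0]
opening: 1.001
grasp_force: 0.0
```

Run:
```python
from h import *
d=snap('wrist','w1');print(d['s']['t'],d['s']['tool_pos'],d['s']['ee_rot'])
```

```text
1.275 [ 0.52110501 -0.32829899  0.3009228 ] [ 7.07028633e-01  7.07184685e-01  3.49440908e-04 -4.59707790e-04]
```

>>> {"op": "carry_out", "data": {"motion": [[[0.1, 0.012, 0], 0, -1], [[0.1, 0.012, 0], 0, -1], [[0.1, 0.012, 0], 0, -1], [[0.1, 0.012, 0], 0, -1], [[0.06, 0.012, 0], 0, -1], [[0, 0, 0], 0, -1], [[0, 0, 0], 0, -1]]}}

```text
t: 2.2
tool_pos: [0.5509, -0.099, 0.301]
ee_rot: [0.707, 0.707, -0.0, -0.0]
contact_force: [-0.2, 0.4, 0.3]
opening: 1.006
grasp_force: 0.0
```

Run:
```python
from h import *
d=snap('wrist','w2');print(d['s']['t'],d['s']['tool_pos'],d['s']['ee_rot'])
```

```text
2.2 [ 0.55089381 -0.098969    0.30104586] [ 7.06822138e-01  7.07391217e-01 -3.63472255e-04 -1.51462408e-05]
```

>>> {"op": "carry_out", "data": {"motion": [[[0.1, 0, 0], 0, -1], [[0.1, 0, 0], 0, -1], [[0.1, 0, 0], 0, -1], [[0.1, 0, 0], 0, -1], [[0.1, 0, 0], 0, -1], [[0, 0, 0], 0, -1], [[0, 0, 0], 0, -1]]}}

```text
t: 3.12
tool_pos: [0.5514, 0.1492, 0.3011]
ee_rot: [0.708, 0.706, -0.0, 0.0]
contact_force: [-0.6, -0.5, -0.8]
opening: 0.998
grasp_force: 0.0
```

Run:
```python
from h import *
d=snap('wrist','w3');print(d['s']['t'],d['s']['tool_pos'],d['s']['ee_rot'])
f=lambda n:cv2.resize(load(n)['image'],(400,250))
cv2.imwrite('pics/trio.png',np.vstack([np.hstack([f('w1'),f('w2')]),np.hstack([f('w3'),f('w3')*0])]))
```

```text
3.125 [0.55142348 0.1491783  0.30107347] [ 7.07897242e-01  7.06315172e-01 -4.91110574e-04  3.61485401e-04]
```

View pics/trio.png

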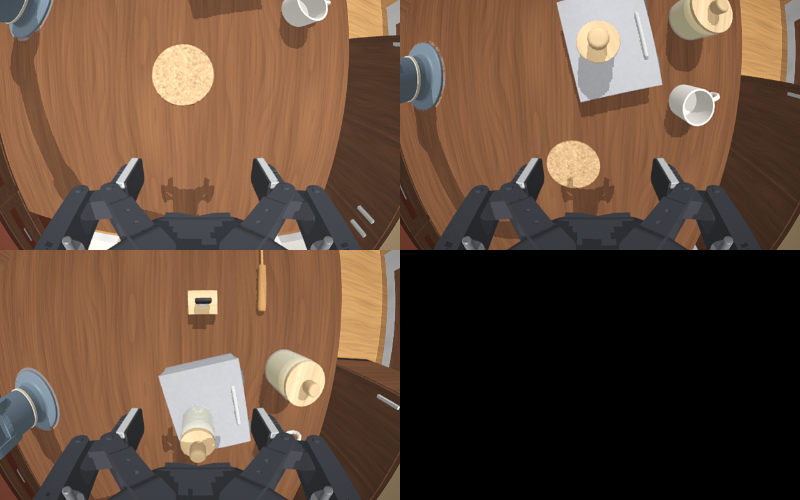

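w1 shows the mat at about (293,120) full-res. w2 shows the knob at (317,61), the lid around it and the mat at (277,262). w3 shows the key head at (325,80) on its block.

Run:
```python
from h import *
S,D,W=load('scene0'),load('side0'),load('wrist0')
A,B,C=load('w1'),load('w2'),load('w3')
def blob(d,roi,f):
    x0,y0,x1,y1=roi; h=cv2.cvtColor(d['image'][y0:y1,x0:x1],cv2.COLOR_BGR2HSV).astype(int)
    m=f(h[...,0],h[...,1],h[...,2]).astype(np.uint8)
    k=max(cv2.findContours(m,0,1)[0],key=cv2.contourArea)
    return k.reshape(-1,2)+[x0,y0]
# mat
cor=lambda h,s,v:(v>165)
P=[]
for d,roi in((A,(225,55,360,185)),(B,(220,215,350,310))):
    k=blob(d,roi,cor); q=np.array([onz(d,*p,.005)[:2] for p in cv2.convexHull(k.astype(np.int32))[:,0]]).astype(np.float32)
    print('mat',cv2.minEnclosingCircle(q),cv2.fitEllipse(q)); e=cv2.fitEllipse(cv2.convexHull(k.astype(np.int32)));P.append((d,*e[0]))
print(tri(*P))
# key head
blk=lambda h,s,v:v<75
k=blob(C,(295,62,355,100),blk); r=cv2.minAreaRect(k.astype(np.int32)); print('key rect px',r,k.min(0),k.max(0))
q=np.array([onz(C,*p,.035+.047)[:2] for p in k]).astype(np.float32); print('head top',cv2.minAreaRect(q))
kd=blob(D,(270,285,310,320),lambda h,s,v:v<60); rd=cv2.minAreaRect(kd.astype(np.int32)); print(rd)
ks=blob(S,(366,160,392,186),lambda h,s,v:v<70); rs=cv2.minAreaRect(ks.astype(np.int32)); print(rs)
print('head tri',tri((C,*r[0]),(D,*rd[0])),tri((C,*r[0]),(S,*rs[0])),tri((C,*r[0]),(D,*rd[0]),(S,*rs[0])))
k=blob(C,(280,50,370,120),lambda h,s,v:(v>190)); q=np.array([onz(C,*p,.035)[:2] for p in k]).astype(np.float32); print('block',cv2.minAreaRect(q))
# lid, box in w2 & w3
g=lambda h,s,v:(s<40)&(v>120)
k=blob(C,(240,160,400,340),lambda h,s,v:(s<45)&(v>165)); q=np.array([onz(C,*p,.075)[:2] for p in k]).astype(np.float32); print('box w3',cv2.minAreaRect(q))
k=blob(B,(240,0,430,170),g); q=np.array([onz(B,*p,.075)[:2] for p in k]).astype(np.float32); print('box w2',cv2.minAreaRect(q),k.min(0))
a=cv2.resize(B['image'][0:170,230:430],None,fx=2.5,fy=2.5);b=cv2.resize(C['image'][40:120,280:380],None,fx=3,fy=3)
b=cv2.copyMakeBorder(b,0,a.shape[0]-b.shape[0],0,0,0);cv2.imwrite('pics/z.png',np.hstack([a,b]))
```

```text
mat ((0.46160927414894104, -0.28098264336586), 0.11114858835935593) ((0.46857523918151855, -0.29184529185295105), (0.1733797788619995, 0.24827733635902405), 173.07933044433594)
mat ((0.48759984970092773, -0.26786741614341736), 0.0718960240483284) ((0.4875663220882416, -0.26784226298332214), (0.14170226454734802, 0.14235270023345947), 161.50021362304688)
(array([ 0.47304866, -0.29236544, -0.04859806]), [np.float64(0.008041728061236106), np.float64(0.008041728061236283)])
key rect px ((324.91766357421875, 81.9757308959961), (24.145715713500977, 6.952300548553467), 2.385944128036499) [313  78] [337  85]
head top ((0.5623612403869629, 0.25517284870147705), (0.008185159415006638, 0.027595890685915947), 87.86943817138672)
((289.558837890625, 301.7647399902344), (18.432706832885742, 14.794672966003418), 14.03624439239502)
((380.0, 176.0), (0.0, 0.0), 0.0)
head tri (array([0.56348832, 0.25682613, 0.06460335]), [np.float64(0.000720517820596137), np.float64(0.0007205178205961755)]) (array([0.5647405 , 0.25905513, 0.06160557]), [np.float64(0.0029003405995754977), np.float64(0.0029003405995755636)]) (array([0.56494478, 0.25790098, 0.06374946]), [np.float64(0.002453831307701736), np.float64(0.0013880469705888352), np.float64(0.003634186577931683)])
block ((0.5619200468063354, 0.25797849893569946), (0.060851000249385834, 0.05082203447818756), 0.15839360654354095)
box w3 ((0.5739082098007202, 0.03451167047023773), (0.1656653881072998, 0.21839167177677155), 13.15107536315918)
box w2 ((0.5761657953262329, 0.028292320668697357), (0.16715335845947266, 0.20490790903568268), 12.849602699279785) [250   0]
```

View pics/z.png

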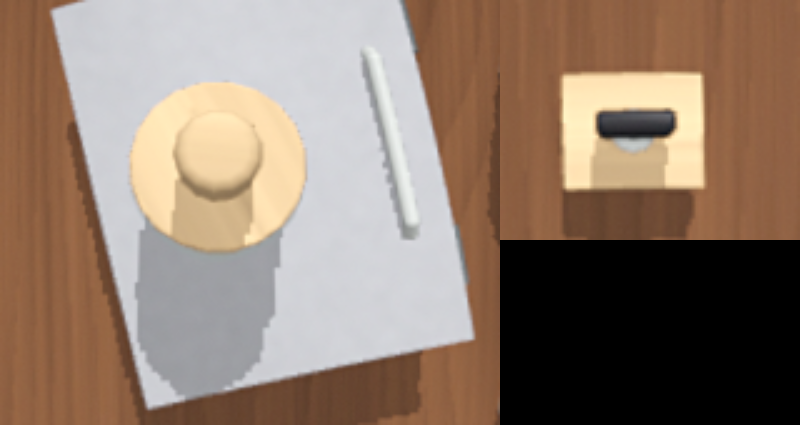

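The crop shows the knob circle at w2 (317.6,60), the lid disc at about (317,67), and the key head aligned with the block at yaw near 0.

Run:
```python
from h import *
A,B,C,W,S,D=[load(n) for n in('w1','w2','w3','wrist0','scene0','side0')]
print('knob top',onz(B,317.6,60,.206),'lid',onz(B,317.2,66.8,.172))
print('tri',tri((B,317.6,60),(W,133,213),(S,310,166),(D,340,173)))
m=cv2.inRange(cv2.cvtColor(A['image'],cv2.COLOR_BGR2HSV),(8,40,195),(30,160,255)); m[:,:225]=0;m[:,360:]=0;m[:55]=0;m[185:]=0
m=cv2.morphologyEx(m,cv2.MORPH_OPEN,np.ones((3,3)))
k=cv2.convexHull(max(cv2.findContours(m,0,1)[0],key=cv2.contourArea)); q=np.array([onz(A,*p[0],.005)[:2] for p in k]).astype(np.float32)
print('mat w1',cv2.minEnclosingCircle(q)); e=cv2.fitEllipse(k)[0]
m=(B['image'][...,2]>165).astype(np.uint8);m[:215]=0;m[310:]=0;m[:,:220]=0;m[:,350:]=0
k=cv2.convexHull(max(cv2.findContours(m,0,1)[0],key=cv2.contourArea));f=cv2.fitEllipse(k)[0]
print(e,f,tri((A,*e),(B,*f)))
```

```text
knob top [0.55247653 0.01384749 0.206     ] lid [0.55228687 0.0130492  0.172     ]
tri (array([0.55291979, 0.01486943, 0.20145426]), [np.float64(0.0005254897266402195), np.float64(0.0006578840632529348), np.float64(0.0013641864829941266), np.float64(0.00040968575708343817)])
mat w1 ((0.4873098134994507, -0.2685595154762268), 0.07084879279136658)
(292.1551513671875, 119.24462127685547) (277.0953063964844, 262.46820068359375) (array([ 0.48740731, -0.26830475, -0.00465175]), [np.float64(2.4539245172711048e-05), np.float64(2.453924517274878e-05)])
```

>>> {"op": "carry_out", "data": {"motion": [[[-0.09, 0.001, 0], 0, -1], [[-0.09, 0.001, 0], 0, -1], [[-0.09, 0, 0], 0, -1], [[0, 0, 0], 0, -1], [[0, 0, 0.05], 0, -1], [[0, 0, 0.05], 0, -1], [[0, 0, 0.05], 0, -1], [[0, 0, 0.04], 0, -1], [[0, 0, 0.03], 0, -1], [[0, 0, 0], 0, -1]], "newtons": 50}}

```text
t: 4.42
tool_pos: [0.5514, 0.0156, 0.1904]
ee_rot: [0.707, 0.707, -0.001, -0.001]
contact_force: [0.1, -0.7, -0.0]
opening: 0.998
grasp_force: 0.0
```

>>> {"op": "carry_out", "data": {"motion": [[[-0.003, 0.002, 0.022], 0, -1], [[0, 0, 0], 0, -1], [[0, 0, 0], 0.0, 0.2], [[0, 0, 0], 0, 1], [[0, 0, 0], 0, 1], [[0, 0, 0], 0, 1], [[0, 0, 0], 0, 1], [[0, 0, 0], 0, 1]]}}

```text
t: 5.42
tool_pos: [0.5529, 0.0146, 0.1807]
ee_rot: [0.707, 0.707, -0.0, -0.0]
contact_force: [-2.9, -0.3, 5.8]
opening: 0.308
grasp_force: 49.5
```

>>> {"op": "carry_out", "data": {"motion": [[[0, 0, -0.01], 0, 1], [[0, 0, -0.03], 0, 1], [[0, 0, -0.04], 0, 1], [[0, 0, -0.03], 0, 1], [[0, 0, -0.01], 0, 1], [[0, 0, 0], 0, 1]]}}

```text
t: 6.18
tool_pos: [0.5529, 0.0145, 0.2404]
ee_rot: [0.707, 0.707, 0.0, 0.0]
contact_force: [0.3, -0.5, -6.2]
opening: 0.307
grasp_force: 49.8
```

>>> {"op": "carry_out", "data": {"motion": [[[-0.02, -0.005, 0], 0, 1], [[-0.05, -0.012, 0], 0, 1], [[-0.08, -0.018, 0], 0, 1], [[-0.09, -0.02, 0], 0, 1], [[-0.09, -0.02, 0], 0, 1], [[-0.09, -0.02, 0], 0, 1], [[-0.08, -0.018, 0], 0, 1], [[-0.05, -0.014, 0], 0, 1], [[-0.015, -0.004, 0], 0, 1], [[0, 0, 0], 0, 1]]}}

```text
t: 7.42
tool_pos: [0.4872, -0.2676, 0.2398]
ee_rot: [0.707, 0.707, 0.0, -0.001]
contact_force: [0.4, 0.6, -5.9]
opening: 0.306
grasp_force: 49.8
```

Run:
```python
from h import *
a=snap('side','s1');b=snap('scene','c1');s=a['s'];print(s['tool_pos'],s['contact_force'],s['grasp_force'],s['opening'])
cv2.imwrite('pics/j.png',np.hstack([cv2.resize(a['image'][60:260,250:450],None,fx=2,fy=2),cv2.resize(b['image'][100:300,150:350],None,fx=2,fy=2)]))
```

```text
[ 0.48724009 -0.26761299  0.23983947] [ 0.3744296   0.5644141  -5.88302169] 49.83600314415526 0.3057386707819662
```

View pics/j.png

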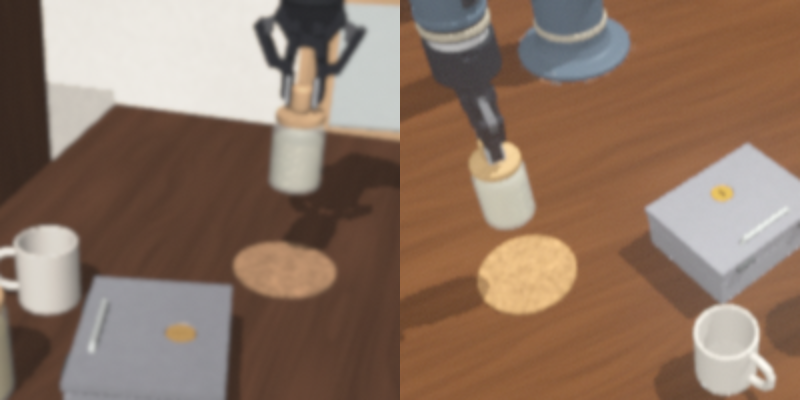

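The jar hangs upright over the mat, and the brass lock is visible on the lid at side pixel (340,227) and scene pixel (311,197). Lowering it now.

>>> {"op": "carry_out", "data": {"motion": [[[0, 0, 0.02], 0, 1], [[0, 0, 0.05], 0, 1], [[0, 0, 0.06], 0, 1], [[0, 0, 0.05], 0, 1], [[0, 0, 0.035], 0, 1], [[0, 0, 0.02], 0, 1], [[0, 0, 0.008], 0, 1], [[0, 0, 0], 0, 1]]}}

```text
t: 8.52
tool_pos: [0.4879, -0.2681, 0.1192]
ee_rot: [0.707, 0.707, 0.0, 0.0]
contact_force: [-0.6, -0.1, -6.5]
opening: 0.305
grasp_force: 49.8
```

>>> {"op": "carry_out", "data": {"motion": [[[0, 0, 0.004], 0, 1], [[0, 0, 0.004], 0, 1], [[0, 0, 0.002], 0, 1], [[0, 0, 0], 0, 1]]}}

```text
t: 9.02
tool_pos: [0.4875, -0.268, 0.1138]
ee_rot: [0.707, 0.707, 0.0, -0.0]
contact_force: [-1.0, 0.1, -6.4]
opening: 0.304
grasp_force: 49.8
```

>>> {"op": "carry_out", "data": {"motion": [[[0, 0, 0.002], 0, 1], [[0, 0, 0.002], 0, 1], [[0, 0, 0], 0, 1], [[0, 0, 0], 0, 1]]}}

```text
t: 9.52
tool_pos: [0.4876, -0.268, 0.1118]
ee_rot: [0.707, 0.707, 0.0, 0.0]
contact_force: [0.8, 0.5, -5.0]
opening: 0.3
grasp_force: 49.8
```

>>> {"op": "carry_out", "data": {"motion": [[[0, 0, 0.001], 0, 1], [[0, 0, 0.001], 0, 1], [[0, 0, 0], 0, 1], [[0, 0, 0], 0, 1]]}}

```text
t: 10.02
tool_pos: [0.4875, -0.268, 0.1108]
ee_rot: [0.707, 0.707, 0.0, 0.0]
contact_force: [0.8, -0.3, -4.9]
opening: 0.304
grasp_force: 49.9
```

>>> {"op": "carry_out", "data": {"motion": [[[0, 0, 0.002], 0, 1], [[0, 0, 0], 0, 1], [[0, 0, 0], 0, 1]]}}

```text
t: 10.4
tool_pos: [0.4876, -0.2682, 0.1107]
ee_rot: [0.707, 0.707, 0.0, 0.0]
contact_force: [-3.6, 0.3, 6.1]
opening: 0.309
grasp_force: 51.1
```

Contact made; releasing and rising.

>>> {"op": "carry_out", "data": {"motion": [[[0, 0, 0], 0, 0.2], [[0, 0, 0], 0, -0.2], [[0, 0, 0], 0, -1], [[0, 0, 0], 0, -1], [[0, 0, 0], 0, -1], [[0, 0, -0.04], 0, -1], [[0, 0, -0.1], 0, -1], [[0, 0, -0.12], 0, -1], [[0, 0, -0.1], 0, -1], [[0, 0, 0], 0, -1]]}}

```text
t: 11.65
tool_pos: [0.4897, -0.2691, 0.2946]
ee_rot: [0.707, 0.707, 0.002, 0.005]
contact_force: [-0.2, -0.1, -0.3]
opening: 1.002
grasp_force: 0.0
```

>>> {"op": "carry_out", "data": {"motion": [[[0.06, 0.03, 0], 0, -1], [[0.07, 0.03, 0.05], 0, -1], [[0.07, 0.03, 0.07], 0, -1], [[0.066, 0.024, 0.07], 0, -1], [[0, 0, 0], 0, -1], [[0, 0, 0], 0, -1]]}}

```text
t: 12.4
tool_pos: [0.5442, -0.1358, 0.1944]
ee_rot: [0.707, 0.707, -0.0, -0.0]
contact_force: [-0.0, 0.6, -0.3]
opening: 0.999
grasp_force: 0.0
```

Run:
```python
from h import *
d=snap('wrist','w4');b=snap('scene','c2');a=snap('side','s2');s=d['s'];print(s['t'],s['tool_pos'],s['ee_rot'])
x=cv2.resize(d['image'],None,fx=.75,fy=.75)
y=np.vstack([cv2.resize(b['image'][150:270,180:340],None,fx=1.5,fy=1.5),cv2.resize(a['image'][130:250,300:460],None,fx=1.5,fy=1.5)])
h=max(x.shape[0],y.shape[0]);pad=lambda i:cv2.copyMakeBorder(i,0,h-i.shape[0],0,0,0)
cv2.imwrite('pics/l.png',np.hstack([pad(x),pad(y)]))
def brass(d,n,xlim):
    m=cv2.inRange(cv2.cvtColor(d['image'],cv2.COLOR_BGR2HSV),(15,110,90),(32,255,255));m[:,:xlim[0]]=0;m[:,xlim[1]:]=0;m[:xlim[2]]=0;m[xlim[3]:]=0
    k=max(cv2.findContours(m,0,1)[0],key=cv2.contourArea);e=cv2.fitEllipse(cv2.convexHull(k));print(n,e,onz(d,*e[0],.075));return (d,*e[0])
P=[brass(d,'w',(220,420,60,300)),brass(b,'scene',(295,330,185,210)),brass(a,'side',(325,355,215,240))]
print(tri(*P),tri(*P[1:]))
```

```text
12.4 [ 0.54420217 -0.13578568  0.1944441 ] [ 7.07342102e-01  7.06871210e-01 -4.82273746e-04 -1.04588357e-04]Traceback (most recent call last):
  File "<stdin>", line 10, in <module>
  File "<stdin>", line 9, in brass
cv2.error: OpenCV(4.12.0) /io/opencv/modules/imgproc/src/shapedescr.cpp:361: error: (-201:Incorrect size of input array) There should be at least 5 points to fit the ellipse in function 'fitEllipseNoDirect'
```

View pics/l.png

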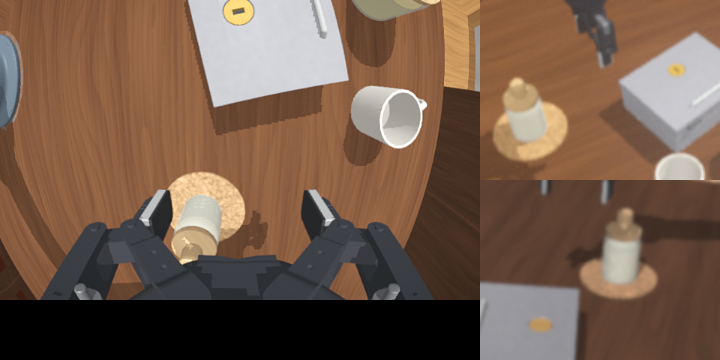

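The jar stands upright on the mat with cork visible all round. The lock plug is at wrist (318,15), too near the edge, so I'm moving closer for a central view.

>>> {"op": "carry_out", "data": {"motion": [[[0.08, 0, 0], 0, -1], [[0.08, 0, 0], 0, -1], [[0, 0, 0], 0, -1], [[0, 0, 0], 0, -1]]}}

```text
t: 13.05
tool_pos: [0.5447, -0.0564, 0.1955]
ee_rot: [0.708, 0.707, 0.0, 0.001]
contact_force: [-0.8, -0.1, -0.6]
opening: 1.002
grasp_force: 0.0
```

```bash
cat > lock.py <<'E'
from h import *
d=snap('wrist','w5');s=d['s'];print(s['t'],s['tool_pos'],s['ee_rot'])
b,a=load('c2'),load('s2')
def brass(d,n,xl,pl=1):
    h=cv2.cvtColor(d['image'],cv2.COLOR_BGR2HSV); m=cv2.inRange(h,(12,90,100),(35,255,255));m[:,:xl[0]]=0;m[:,xl[1]:]=0;m[:xl[2]]=0;m[xl[3]:]=0
    k=cv2.convexHull(max(cv2.findContours(m,0,1)[0],key=cv2.contourArea));e=cv2.fitEllipse(k);print(n,e,onz(d,*e[0],.075));return (d,*e[0]),k
p,k=brass(d,'w',(220,420,40,200))
mk=np.zeros((400,640),np.uint8);cv2.fillConvexPoly(mk,k,1);mk=cv2.erode(mk,np.ones((5,5)))
g=((d['image'][...,2]<150)&(mk>0)).astype(np.uint8)
q=max(cv2.findContours(g,0,1)[0],key=cv2.contourArea).reshape(-1,2)
w=np.array([onz(d,*x,.075)[:2] for x in q]).astype(np.float32);print('slot',cv2.minAreaRect(w))
P=[p]
for dd,n,xl in((b,'scene',(295,330,185,210)),(a,'side',(325,355,215,240))):
    try:P.append(brass(dd,n,xl)[0])
    except Exception as e:print(n,'fail')
print(tri(*P))
h=cv2.cvtColor(d['image'],cv2.COLOR_BGR2HSV);m=((h[...,1]<45)&(h[...,2]>165)).astype(np.uint8);m[260:]=0;m[:,:200]=0;m[:,420:]=0
k=cv2.convexHull(max(cv2.findContours(m,0,1)[0],key=cv2.contourArea));w=np.array([onz(d,*x[0],.075)[:2] for x in k]).astype(np.float32)
r=cv2.minAreaRect(w);print('lid',r,k.reshape(-1,2).min(0));t=np.deg2rad(r[2]);print('keyhole from lid',np.array(r[0])-.03*np.array([np.cos(t),np.sin(t)]))
E
python3 lock.py
```

```text
13.05 [ 0.54471803 -0.05642911  0.19545235] [7.07688156e-01 7.06524507e-01 1.12711676e-04 7.63386782e-04]
w ((256.65509033203125, 271.8050537109375), (57.13468933105469, 481.03985595703125), 172.6527099609375) [ 0.48669699 -0.13540196  0.075     ]
slot ((0.4856756627559662, 0.0101146399974823), (0.1387348622083664, 0.046591371297836304), 87.68661499023438)
scene ((310.4380798339844, 196.20565795898438), (7.309316158294678, 9.913045883178711), 86.78612518310547) [0.54659883 0.02128018 0.075     ]
side ((339.8050537109375, 226.24099731445312), (7.509215354919434, 13.731284141540527), 93.5933609008789) [0.54715079 0.0228127  0.075     ]
(array([ 0.54073937, -0.0230372 ,  0.10624372]), [np.float64(0.08910260659559233), np.float64(0.04256915762546166), np.float64(0.053518922563980754)])
lid ((0.5741075277328491, 0.028375834226608276), (0.1619928479194641, 0.20434705913066864), 13.047891616821289) [231   0]
keyhole from lid [0.54488208 0.02160287]
```

```bash
sed -i "s/^d=snap.*/d=load('w5');s=d['s']/; s/(220,420,40,200))/(270,370,40,130))/; s/(12,90,100)/(17,90,120)/" lock.py; python3 lock.py; python3 -c "
from h import *
d=load('w5');cv2.imwrite('pics/lk.png',cv2.resize(d['image'][0:150,220:420],None,fx=3,fy=3))"
```

```text
w ((316.5885925292969, 104.76216125488281), (39.18404769897461, 39.460906982421875), 109.17345428466797) [0.54601757 0.02196404 0.075     ]
slot ((0.5458625555038452, 0.021701466292142868), (0.01278780773282051, 0.0057979971170425415), 12.609591484069824)
scene ((310.4380798339844, 196.20565795898438), (7.309316158294678, 9.913045883178711), 86.78612518310547) [0.54659883 0.02128018 0.075     ]
side ((339.9971923828125, 226.25851440429688), (7.551260471343994, 13.183625221252441), 93.06056213378906) [0.54673769 0.02273102 0.075     ]
(array([0.54638605, 0.02183423, 0.07448592]), [np.float64(0.00039078998927352345), np.float64(0.0003789467178709639), np.float64(0.0005981150544358603)])
lid ((0.5741075277328491, 0.028375834226608276), (0.1619928479194641, 0.20434705913066864), 13.047891616821289) [231   0]
keyhole from lid [0.54488208 0.02160287]
```

View pics/lk.png

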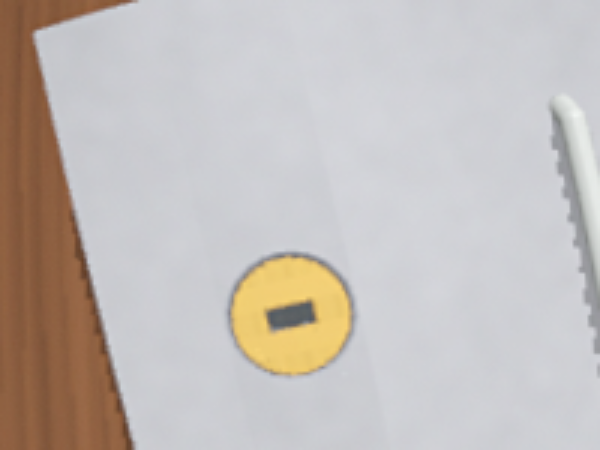

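The lock is at w5 (316.6,104.8) with the slot long side at about 13° yaw, and the height triangulates to 0.0745. Now the same view of the key.

>>> {"op": "carry_out", "data": {"motion": [[[0.09, 0.008, 0], 0, -1], [[0.1, 0.008, 0], 0, -1], [[0.1, 0.008, 0], 0, -1], [[0.1, 0.008, 0], 0, -1], [[0.082, 0, 0], 0, -1], [[0, 0, 0], 0, -1], [[0, 0, 0], 0, -1]]}}

```text
t: 13.98
tool_pos: [0.5611, 0.1788, 0.1947]
ee_rot: [0.708, 0.706, -0.0, 0.001]
contact_force: [-0.1, -0.4, -0.2]
opening: 1.0
grasp_force: 0.0
```

```bash
cat > key.py <<'E'
from h import *
import sys
d=snap('wrist',sys.argv[1]);s=d['s'];print(s['t'],s['tool_pos'],s['ee_rot'])
im=d['image'].max(2).astype(int)
m=(im[20:200,230:410]>185).astype(np.uint8)
k=cv2.convexHull(max(cv2.findContours(m,0,1)[0],key=cv2.contourArea)).reshape(-1,2)+[230,20]
w=np.array([onz(d,*x,.035)[:2] for x in k]).astype(np.float32);print('block',cv2.minAreaRect(w))
mk=np.zeros((400,640),np.uint8);cv2.fillConvexPoly(mk,k.astype(np.int32),1)
g=((im<90)&(mk>0)).astype(np.uint8);q=max(cv2.findContours(g,0,1)[0],key=cv2.contourArea).reshape(-1,2)
r=cv2.minAreaRect(q.astype(np.int32));print('head px',r,k.min(0),k.max(0));
w=np.array([onz(d,*x,.082)[:2] for x in q]).astype(np.float32);print('head@.082',cv2.minAreaRect(w))
S=load('scene0');D=load('side0');print('tri',tri((d,*r[0]),(D,289.6,301.8)))
E
python3 key.py w6
```

```text
13.975 [0.56113899 0.17884943 0.19470788] [ 7.08052357e-01  7.06159622e-01 -4.08227925e-04  5.29924159e-04]
block ((0.5624079704284668, 0.25757381319999695), (0.060743965208530426, 0.0507819764316082), 0.44392746686935425)
head px ((317.0, 104.0), (10.0, 36.0), 90.0) [285  79] [348 131]
head@.082 ((0.5627023577690125, 0.25776076316833496), (0.02922675758600235, 0.008266858756542206), 0.07022959738969803)
tri (array([0.56313257, 0.25810895, 0.06591359]), [np.float64(0.00040878614583682207), np.float64(0.0004087861458368451)])
```

>>> {"op": "carry_out", "data": {"motion": [[[0.079, 0.002, 0], 0, -1], [[0.079, 0.001, 0], 0, -1], [[0, 0, 0], -0.05, -1], [[0, 0, 0], -0.05, -1], [[0, 0, 0], -0.05, -1], [[0, 0, 0], -0.05, -1], [[0, 0, 0], -0.05, -1], [[0, 0, 0], -0.05, -1], [[0, 0, 0], -0.05, -1], [[0, 0, 0], -0.05, -1]]}}

```text
t: 15.28
tool_pos: [0.563, 0.2573, 0.1947]
ee_rot: [0.156, 0.988, -0.001, 0.0]
contact_force: [1.1, 0.1, 0.9]
opening: 0.999
grasp_force: 0.0
```

>>> {"op": "carry_out", "data": {"motion": [[[0, 0, 0], -0.05, -1], [[0, 0, 0], -0.05, -1], [[0, 0, 0.05], 0, -1], [[0, 0, 0.05], 0, -1], [[0, 0, 0.05], 0, -1], [[0, 0, 0], 0, -1], [[0, 0, 0], 0, -1]]}}

```text
t: 16.15
tool_pos: [0.563, 0.2592, 0.1207]
ee_rot: [0.001, 1.0, 0.0, 0.001]
contact_force: [1.6, 0.9, 0.3]
opening: 1.002
grasp_force: 0.0
```

Run:
```python
from h import *
s=status.get_state();M=R.from_quat(s['ee_rot']).as_matrix();p=s['tool_pos']
print(s['t'],p.round(4),M.round(4).tolist(),s['joint_pos'].round(2))
print('shift frac',(M.T@(np.array([.5626,.2577,.046])-p)/.5).round(4))
```

```text
16.15 [0.563  0.2592 0.1207] [[-1.0, 0.0018, 0.0014], [0.0018, 1.0, 0.0003], [-0.0014, 0.0003, -1.0]] [-0.14  0.54 -0.49  1.76  0.31  0.92  0.8 ]
shift frac [ 0.001  -0.0031  0.1495]
```

>>> {"op": "carry_out", "data": {"motion": [[[0.001, -0.003, 0.04], 0, -1], [[0, 0, 0.045], 0, -1], [[0, 0, 0.04], 0, -1], [[0, 0, 0.022], 0, -1], [[0, 0, 0], 0, -1], [[0, 0, 0], 0, -1]]}}

```text
t: 16.9
tool_pos: [0.562, 0.259, 0.0469]
ee_rot: [-0.0, 1.0, 0.0, 0.001]
contact_force: [0.3, 0.4, 0.0]
opening: 0.997
grasp_force: 0.0
```

>>> {"op": "carry_out", "data": {"motion": [[[-0.001, -0.002, 0.001], 0, -0.5], [[0, 0, 0], 0, 0.5], [[0, 0, 0], 0, 1], [[0, 0, 0], 0, 1], [[0, 0, 0], 0, 1], [[0, 0, 0], 0, 1], [[0, 0, 0], 0, 1], [[0, 0, 0], 0, 1]], "newtons": 60}}

```text
t: 17.9
tool_pos: [0.5622, 0.2577, 0.046]
ee_rot: [-0.0, 1.0, 0.0, 0.0]
contact_force: [1.1, 0.1, 2.7]
opening: 0.111
grasp_force: 58.4
```

>>> {"op": "carry_out", "data": {"motion": [[[0, 0, -0.02], 0, 1], [[0, 0, -0.06], 0, 1], [[0, 0, -0.07], 0, 1], [[0, 0, -0.05], 0, 1], [[0, 0, -0.01], 0, 1], [[0, 0, 0], 0, 1]]}}

```text
t: 18.65
tool_pos: [0.5617, 0.2572, 0.1505]
ee_rot: [0.0, 1.0, -0.0, -0.0]
contact_force: [0.5, 0.8, -1.4]
opening: 0.113
grasp_force: 58.4
```

>>> {"op": "carry_out", "data": {"motion": [[[0.006, -0.05, 0], 0, 1], [[0.006, -0.08, 0], 0, 1], [[0.006, -0.09, 0], 0, 1], [[0.006, -0.09, 0], 0, 1], [[0.006, -0.08, 0], 0, 1], [[0.002, -0.06, 0], 0, 1], [[0, -0.022, 0], 0, 1], [[0, 0, 0], -0.036, 1], [[0, 0, 0], -0.036, 1], [[0, 0, 0], 0, 1]]}}

```text
t: 19.9
tool_pos: [0.5457, 0.0227, 0.1502]
ee_rot: [-0.113, 0.994, 0.001, -0.0]
contact_force: [-0.8, 0.1, -0.9]
opening: 0.109
grasp_force: 58.5
```

```bash
cat > l2.py <<'E'
from h import *
s=status.get_state();M=R.from_quat(s['ee_rot']).as_matrix();p=s['tool_pos']
print(s['t'],p.round(4),s['contact_force'].round(1),s['opening'],s['grasp_force'],s['joint_pos'].round(2))
print('tool y dir yaw',np.degrees(np.arctan2(-M[0,1],M[1,1])),'z axis',M[:,2].round(4))
print('shift frac',(M.T@(np.array([.5462,.0218,.086])-p)/.5).round(4))
E
python3 l2.py
python3 - <<'E'
from h import *
a=snap('side','s3');b=snap('scene','c3');w=snap('wrist','w7')
f=lambda i:cv2.resize(i,None,fx=3,fy=3,interpolation=2)
cv2.imwrite('pics/k3.png',np.hstack([f(a['image'][140:260,280:410]),f(b['image'][140:260,250:380])]))
E
```

```text
19.9 [0.5457 0.0227 0.1502] [-0.8  0.1 -0.9] 0.10927364593078547 58.52257490158081 [ 0.31  0.4  -0.54  1.9   0.26  0.91  1.44]
tool y dir yaw 12.977061326823781 z axis [-0.0011  0.0011 -1.    ]
shift frac [-0.0007 -0.0022  0.1284]
```

View pics/k3.png

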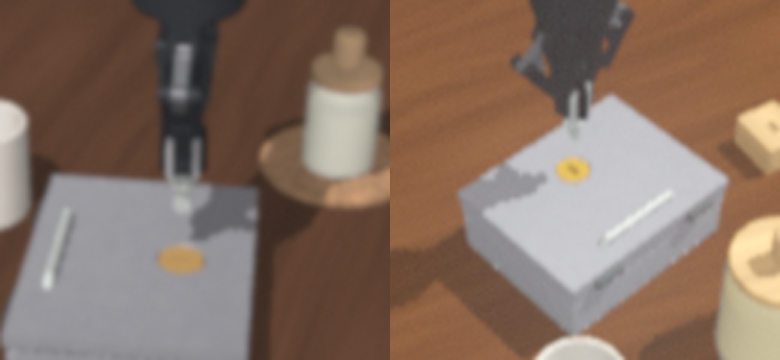

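The side and scene crops show the key held upright above the brass lock, with the jar fine on the mat. Descending to just above the slot.

>>> {"op": "carry_out", "data": {"motion": [[[-0.001, -0.002, 0.03], 0, 1], [[0, 0, 0.03], 0, 1], [[0, 0, 0.014], 0, 1], [[0, 0, 0], 0, 1], [[0, 0, 0], 0, 1]]}}

```text
t: 20.68
tool_pos: [0.547, 0.0208, 0.114]
ee_rot: [-0.113, 0.994, 0.0, 0.0]
contact_force: [-0.7, 0.8, 0.5]
opening: 0.107
grasp_force: 58.5
```

```bash
python3 l2.py
```

```text
20.675 [0.547  0.0208 0.114 ] [-0.7  0.8  0.5] 0.1069242612467169 58.52316856384277 [ 0.29  0.45 -0.52  1.93  0.3   0.83  1.41]
tool y dir yaw 12.965130574893303 z axis [ 6.e-04  2.e-04 -1.e+00]
shift frac [0.0012 0.0022 0.0561]
```

>>> {"op": "carry_out", "data": {"motion": [[[0.001, 0.001, 0.01], 0, 1], [[0, 0, 0.008], 0, 1], [[0, 0, 0], 0, 1]]}}

```text
t: 21.05
tool_pos: [0.5459, 0.021, 0.1045]
ee_rot: [-0.113, 0.994, 0.0, -0.0]
contact_force: [-0.4, -0.6, -0.5]
opening: 0.113
grasp_force: 58.5
```

```bash
python3 l2.py
```

```text
21.05 [0.5459 0.021  0.1045] [-0.4 -0.6 -0.5] 0.11276449317438174 58.52217972278595 [ 0.29  0.46 -0.52  1.94  0.31  0.82  1.4 ]
tool y dir yaw 12.960205698353576 z axis [-6.e-04 -0.e+00 -1.e+00]
shift frac [-0.0011  0.0014  0.0369]
```

No contact; the tip is in the mouth. Continuing.

>>> {"op": "carry_out", "data": {"motion": [[[0, 0.001, 0.008], 0, 1], [[0, 0, 0.008], 0, 1], [[0, 0, 0], 0, 1]]}}

```text
t: 21.42
tool_pos: [0.5457, 0.0215, 0.0964]
ee_rot: [-0.113, 0.994, 0.0, -0.0]
contact_force: [0.2, -0.3, -1.1]
opening: 0.114
grasp_force: 58.5
```

>>> {"op": "carry_out", "data": {"motion": [[[0, 0, 0.008], 0, 1], [[0, 0, 0.006], 0, 1], [[0, 0, 0], 0, 1]]}}

```text
t: 21.8
tool_pos: [0.5458, 0.0215, 0.0895]
ee_rot: [-0.113, 0.994, 0.0, -0.0]
contact_force: [0.1, -0.5, -0.7]
opening: 0.11
grasp_force: 58.5
```

```bash
python3 l2.py
```

```text
21.8 [0.5458 0.0215 0.0895] [ 0.1 -0.5 -0.7] 0.11024903193902612 58.52637469768524 [ 0.28  0.48 -0.51  1.95  0.32  0.79  1.38]
tool y dir yaw 12.961036726304135 z axis [-6.e-04  0.e+00 -1.e+00]
shift frac [-0.0009  0.0004  0.007 ]
```

>>> {"op": "carry_out", "data": {"motion": [[[0, 0, 0.004], 0, 1], [[0, 0, 0.004], 0, 1], [[0, 0, 0.001], 0, 1], [[0, 0, 0], 0, 1]]}}

```text
t: 22.3
tool_pos: [0.546, 0.0216, 0.0855]
ee_rot: [-0.113, 0.994, -0.0, 0.0]
contact_force: [-0.7, -0.5, 1.4]
opening: 0.109
grasp_force: 58.9
```

>>> {"op": "carry_out", "data": {"motion": [[[0, 0, 0.003], 0, 1], [[0, 0, 0], 0, 1], [[0, 0, 0], 0, 1]]}}

```text
t: 22.68
tool_pos: [0.5461, 0.0216, 0.0853]
ee_rot: [-0.113, 0.994, -0.0, 0.0]
contact_force: [-3.1, -1.9, 11.7]
opening: 0.107
grasp_force: 60.8
```

Collar seated. Turning clockwise.

>>> {"op": "carry_out", "data": {"motion": [[[0, 0, -0.002], 0, 1], [[0, 0, 0], 0.03, 1], [[0, 0, 0], 0.04, 1], [[0, 0, 0], 0.04, 1], [[0, 0, 0], 0.04, 1], [[0, 0, 0], 0.04, 1], [[0, 0, 0], 0.04, 1], [[0, 0, 0], 0.04, 1], [[0, 0, 0], 0.04, 1], [[0, 0, 0], 0, 1]], "newtons": 90}}

```text
t: 23.92
tool_pos: [0.5463, 0.0213, 0.0855]
ee_rot: [0.366, 0.931, -0.0, 0.001]
contact_force: [-1.9, -0.9, 5.3]
opening: 0.104
grasp_force: 87.9
```

```bash
python3 l2.py; python3 -c "
from h import *;print(status.get_state()['moment'])"
```

```text
23.925 [0.5463 0.0213 0.0855] [-1.9 -0.9  5.3] 0.10376240186082 87.94838190078735 [ 0.09  0.45 -0.26  1.96  0.17  0.74  0.55]
tool y dir yaw -42.880339438420386 z axis [ 8.e-04 -8.e-04 -1.e+00]
shift frac [ 0.0009  0.0006 -0.0011]
[-0.25340795  0.36335057  0.00314589]
```

>>> {"op": "carry_out", "data": {"motion": [[[0, 0, 0], 0.03, 1], [[0, 0, 0], 0.03, 1], [[0, 0, 0], 0.03, 1], [[0, 0, 0], 0.03, 1], [[0, 0, 0], 0, 1]]}}

```text
t: 24.55
tool_pos: [0.5462, 0.0211, 0.0855]
ee_rot: [0.533, 0.846, -0.0, 0.0]
contact_force: [-1.9, -1.6, 6.0]
opening: 0.102
grasp_force: 88.0
```

```bash
python3 l2.py; python3 -c "
from h import *;print(status.get_state()['moment'])"
```

```text
24.55 [0.5462 0.0211 0.0855] [-1.9 -1.6  6. ] 0.1017289041603682 88.00731897354126 [ 0.02  0.44 -0.17  1.97  0.11  0.74  0.23]
tool y dir yaw -64.47839626774476 z axis [ 6.e-04 -8.e-04 -1.e+00]
shift frac [ 0.0012  0.0005 -0.001 ]
[-0.27009945  0.40557195 -0.038814  ]
```

>>> {"op": "carry_out", "data": {"motion": [[[0, 0, 0], 0.015, 1], [[0, 0, 0], 0.015, 1], [[0, 0, 0], 0, 1], [[0, 0, 0], 0, 1]]}}

```text
t: 25.05
tool_pos: [0.5462, 0.0211, 0.0855]
ee_rot: [0.573, 0.82, -0.0, 0.0]
contact_force: [-2.2, -1.2, 6.3]
opening: 0.105
grasp_force: 88.0
```

```bash
python3 l2.py; python3 -c "
from h import *;print(status.get_state()['moment'])"
```

```text
25.05 [0.5462 0.0211 0.0855] [-2.2 -1.2  6.3] 0.10530641296353992 88.04779887199402 [-0.    0.44 -0.15  1.97  0.09  0.74  0.15]
tool y dir yaw -69.85350524276114 z axis [ 6.e-04 -6.e-04 -1.e+00]
shift frac [ 0.0013  0.0004 -0.001 ]
[-0.26565677  0.4394254  -0.01476214]
```

>>> {"op": "carry_out", "data": {"motion": [[[0, 0, 0], 0.02, 1], [[0, 0, 0], 0.02, 1], [[0, 0, 0], 0, 1], [[0, 0, 0], 0, 1]]}}

```text
t: 25.55
tool_pos: [0.5461, 0.0213, 0.0855]
ee_rot: [0.622, 0.783, -0.0, 0.0]
contact_force: [-1.1, -1.8, 7.0]
opening: 0.103
grasp_force: 88.1
```

```bash
python3 l2.py
python3 - <<'E'
from h import *
d=snap('wrist','w8');print(d['s']['moment'])
b=snap('scene','c4')
f=lambda i,k:cv2.resize(i,None,fx=k,fy=k,interpolation=2)
x=f(b['image'][150:230,260:370],4);y=cv2.resize(d['image'],(448,280))
y=cv2.copyMakeBorder(y,0,x.shape[0]-280,0,0,0)[:x.shape[0],:360] if 0 else y
h=max(x.shape[0],280);p=lambda i:cv2.copyMakeBorder(i,0,h-i.shape[0],0,0,0)
o=np.hstack([p(x),p(y)]);print(o.shape);cv2.imwrite('pics/t.png',cv2.resize(o,(800,int(o.shape[0]*800/o.shape[1]))))
E
```

```text
25.55 [0.5461 0.0213 0.0855] [-1.1 -1.8  7. ] 0.1031913459536047 88.06625962257385 [-0.03  0.44 -0.12  1.97  0.07  0.73  0.04]
tool y dir yaw -76.97409761621826 z axis [ 3.e-04 -7.e-04 -1.e+00]
shift frac [ 0.0009  0.0003 -0.0011]
[-0.14488074  0.49199923  0.22301487]
(320, 888, 3)
```

>>> {"op": "carry_out", "data": {"motion": [[[0, 0, 0], 0.015, 1], [[0, 0, 0], 0.015, 1], [[0, 0, 0], 0, 1], [[0, 0, 0], 0, 1]]}}

```text
t: 26.15
tool_pos: [0.5461, 0.0214, 0.0855]
ee_rot: [0.658, 0.753, -0.0, 0.0]
contact_force: [-1.7, -0.5, 5.5]
opening: 0.103
grasp_force: 88.3
```

```bash
python3 l2.py
python3 - <<'E'
from h import *
s=status.get_state();print(s['moment'])
E
```

```text
26.15 [0.5461 0.0214 0.0855] [-1.7 -0.5  5.5] 0.1031037669486919 88.2766056060791 [-0.04  0.44 -0.09  1.97  0.06  0.73 -0.04]
tool y dir yaw -82.26163306543941 z axis [ 3.0e-04 -1.1e-03 -1.0e+00]
shift frac [ 0.0008  0.0003 -0.0011]
[-0.18210475  0.48711429  0.6249959 ]
```

Moment is rising against the stop. Releasing and rising straight up.

>>> {"op": "carry_out", "data": {"motion": [[[0, 0, 0], 0, 0.3], [[0, 0, 0], 0, 0], [[0, 0, 0], 0, 0], [[0, 0, 0], 0, 0], [[0, 0, -0.03], 0, 0], [[0, 0, -0.06], 0, 0], [[0, 0, -0.1], 0, 0], [[0, 0, -0.1], 0, 0], [[-0.05, 0, 0], 0, 0], [[0, 0, 0], 0, 0]]}}

```text
t: 27.4
tool_pos: [0.5496, -0.0053, 0.2314]
ee_rot: [0.66, 0.751, 0.0, 0.001]
contact_force: [-0.4, -0.3, -0.1]
opening: 0.501
grasp_force: 0.0
```

```bash
python3 l2.py
python3 - <<'E'
from h import *
d=snap('wrist','w9');a=snap('side','s5');b=snap('scene','c5')
f=lambda i,k:cv2.resize(i,None,fx=k,fy=k,interpolation=2)
x=f(d['image'],.75);y=np.vstack([f(b['image'][150:270,180:340],2),f(a['image'][140:260,290:450],2)])
h=max(x.shape[0],y.shape[0]);p=lambda i:cv2.copyMakeBorder(i,0,h-i.shape[0],0,0,0)
cv2.imwrite('pics/f.png',np.hstack([p(x),p(y)]))
m=(d['image'].max(2)<75).astype(np.uint8);m[260:]=0
for k in cv2.findContours(m,0,1)[0]:
    if 40<cv2.contourArea(k)<3000:
        r=cv2.minAreaRect(np.array([onz(d,*q[0],.122)[:2] for q in k]).astype(np.float32))
        if np.hypot(r[0][0]-.546,r[0][1]-.022)<.04: print('head',r)
E
```

```text
27.4 [ 0.5496 -0.0053  0.2314] [-0.4 -0.3 -0.1] 0.501020630003425 0.0 [ 0.    0.27 -0.09  1.83  0.03  1.04  0.03]
tool y dir yaw -82.6510569751677 z axis [ 2.4e-03 -8.0e-04 -1.0e+00]
shift frac [ 0.0549 -0.0005  0.2907]
head ((0.5459068417549133, 0.023715533316135406), (0.009033176116645336, 0.03328085318207741), 20.897974014282227)
```

View pics/f.png

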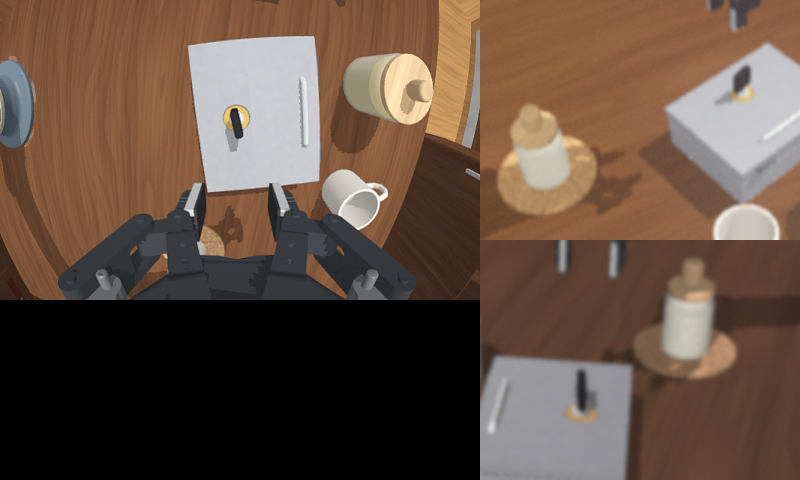

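The key stands upright in the lock, at wrist (315,160). Its head is at about -69°, so it turned about 82° (1.43 rad), which matches the 1.25 rad stop plus play. The jar is upright on the mat with cork showing all round, and the mug and big jar have not moved. Handing in.

```bash
python3 -c "
from h import *;print(workorder.finish_job())"
```

```text
the job is handed in; nothing more can be done
None
```

The job is handed in, with no verdict returned: the jar stands upright on the cork mat, and the key is fully in the lock, turned clockwise to its stop and left there.

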